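# Hold a spring clamp open around a freshly glued edge

## Task

The dark lipping on the near end of one plywood panel has just been glued on. Take the spring clamp off the bench, squeeze its handles so that its jaws gape wide against the spring, and bring it square and level, jaws first, around that upright lipped edge at the white mark, with the edge well inside the mouth, midway between the jaws and touching nothing. Finish while still holding it there wide open (I will slip the pads in); do not touch or shift the panel, and leave the plain panel, the plane and the glue bottle where they are.

Things in the scene. Friction and masses are not known exactly. Their poses are not given: they have to be found in the camera images.
- clip: Spring clamp, black, orange handle sleeves and jaw tips, flat on the bench, 24 mm high, 0.11 kg. Origin: pivot axis, underside; x along its centre line to the jaws, z up. Jaws reach 56 mm ahead of the pivot (17 mm barrel), handles 60 (squeezed: 66) mm behind. Relaxed: jaws shut, handles splay to 63 mm outside at the ends. Fully squeezed: handle faces parallel, 28 mm apart, jaw tips gape 32 mm.
- clip_grip (a point): Where to squeeze: on the centre line between the handle sleeves, 45 mm behind the pivot, 12 mm above the underside; 55 mm over the outer faces here when relaxed. Fingers close across the centre line. Here 6 N on each handle starts it opening, 11 N opens it fully to a stop (more grip does no harm); let go, it springs shut. Axes as the clamp.
- clip_mouth (a point): Point on the clamp's centre line between the jaw tips, 56 mm ahead of the pivot, at mid-height (12 mm above the underside). Axes as the clamp.
- clip_l (a joint): Angle of the left lever from shut: 0 relaxed, jaws closed; 0.28 rad fully open (stop).
- clip_r (a joint): Angle of the right lever, always the same as the left one: 0 shut, 0.28 rad fully open.
- panel: Plywood panel 140 mm long, 10 mm thick, top 115 mm above the bench, upright in a wooden foot, with a dark lipping 14 mm deep on its near upright end; loose, 0.9 kg. Origin: on the bench under the panel's middle; x along the panel, away from the lipped end (at x = -70 mm), z up. The foot is 64 mm wide, 30 mm high and starts 45 mm behind the lipped edge.
- edge_mark (a point): The white band, 10 mm high, on the outer face of the lipped upright edge, 72 mm above the bench, in the middle of the 10 mm thickness. Axes as the panel.
- plain_panel: Bystander: the same panel and foot without lipping or mark. Origin and axes as panel.
- plane: Bystander: bench hand plane, 210 x 60 mm, 110 mm high, 1.4 kg, dark metal with brown knob and handle. Origin: centre of its sole.
- glue: Bystander: white glue bottle with orange cap, 56 mm across, 150 mm high. Origin: centre of its base.
Not all that is in view belongs to the job. Leave any orange look-alike of the panel alone.

How it is judged:
By the outcome, as a careful person would: the job done as asked, in the order asked, and still so for the second after the job is handed in, while the arm keeps its last pose, push and grip.
It also fails if it takes over 35 s, if anything falls off the work surface, if the arm or the gripper's body presses on something with over 40 N, if the wrist force passes 120 N, or if a joint passes its speed limit or range.

## Robot

A 6-joint arm with a two-finger parallel gripper is mounted at the origin on the work surface. World frame = base frame: x ahead of the robot, y to its left, z up, the work surface at z = 0. Lengths are in m, angles in rad, forces in N, time in s.
With the tool pointing down it reaches from about 0.35 to 0.95 m from the base axis. Payload 17.4 kg.
Tool frame: the origin (TCP) lies at the very end of the fingers, on their centre line; the grasp point (between the pads) lies 19 mm behind it (bot.hold_point_z is the distance from the TCP to the grasp point, in m); z points along the fingers, y is the line along which they close (so a half turn about z gives the same grasp; the last joint's range is limited). The gripper opens to 93 mm and grips with 3 to 60 N. Pads are 15 mm wide; open, the fingers measure 128 mm over their backs; the gripper's body (75 mm by 188 mm) begins 65 mm behind the grasp point.
Start: joints at [-1.367, 0.116, 1.442, -0, 1.584, -0.038], TCP at [0.162, -0.655, 0.219] pointing down, gripper open.
Joint ranges: [-2.83, 2.83], [-0.83, 2.19], [0.07, 2.5], [-1.14, 4.28], [0.01, 3], [-2.97, 2.97]. Speed limits (rad/s): [1.89, 1.89, 2.22, 3.14, 3.14, 3.14].

## Interface

Orientations are given as a unit quaternion [x, y, z, w].
In Python, from cell import bot, claw, kin, get_image, finish_job gives the robot as it stands. Calls block until the motion is done:
- bot.reach(position, orientation): joint-space move of the TCP to a pose.
- bot.line_to(position, max_speed=0.15, orientation=None, threshold=None): straight line of the TCP; orientation=None keeps the orientation; max_speed is the mean speed in m/s. With threshold (N) it stops when the force on the tool has changed by that much, and returns True; else False.
- bot.movej(angles): joint-space move.
- claw.ungrasp() and claw.grasp(): open the fingers fully, or close them until they stop; the grip force is fixed at half the most.
- bot.dwell(seconds).
- kin.solve_ik(position, orientation): joint angles nearest the present ones, or None.
- get_image(name): name is "side" or "top"; returns a dict with "frame" (420x560x3 uint8, red, green, blue), "z_map" (420x560 float32, m along the optical axis (not along the pixel's ray), 0 where there is no reading), "intrinsics" (3x3 intrinsics, pixels), "dist_coeffs" ([k1, k2, p1, p2, k3] as OpenCV has them; the pictures are not rectified), "position" and "rotation" of the camera in the world. Camera axes: x right, y down, z forward; pixel columns grow to the right and rows downward; lengths in m; the calibration is good to about 2 mm. A picture is of the moment at which its call begins.
A pose or a line that the arm cannot do raises bot.IKError and nothing moves.
- finish_job(): hands the job in; it is judged then, once.
Readings, each from a call of its own:
- bot.get_clock(): time.
- bot.get_joint_pos(): joint angles.
- bot.get_qd(): joint speeds.
- bot.get_joint_efforts(): joint torques, N m.
- bot.get_ee_pos(): TCP position.
- bot.get_ee_rot(): TCP orientation.
- bot.get_contact_force(): force on the tool from outside, world axes, zero at the start.
- bot.get_wrist_torque(): the same for the moment, N m.
- bot.get_width(): opening from 0.0 (shut) to 1.0 (fully open).
- bot.get_grip_force(): force on a finger pad.
Only numpy, scipy, OpenCV 4.12 (cv2) and the standard library are available. Lean on these libraries where they do the work, as an engineer would, in place of code of your own. Each camera call takes 0.05 s, during which the arm holds its last target. There are 200 camera calls.

## Working session

There is one attempt and no reset: what is moved stays moved. The work goes in short steps, each a Python script; the robot and the scene stay as the last script left them, time stands still between calls to the robot, and variables do not carry over. Pictures are saved under pics/ and viewed, at most 10 in all, crops included, and the job is handed in when it is done.

```bash
mkdir -p pics; ls
python3 - <<'E'
from cell import bot, get_image
import cv2,numpy as np
for n in("side","top"):
    d=get_image(n); np.savez(f"{n}0.npz",**d); cv2.imwrite(f"pics/{n}0.png",d["frame"][...,::-1])
    print(n,d["position"],d["rotation"],d["intrinsics"],d["dist_coeffs"],(d["z_map"]>0).mean())
print(bot.get_clock(),bot.get_ee_rot(),bot.hold_point_z)
E
```

```text
pics
side [ 0.36500836 -0.80231598  0.75255169] [ 0.89782468 -0.104711    0.05385249 -0.42431869] [[491.15268592   0.         278.53166635]
 [  0.         491.15268592 207.63842745]
 [  0.           0.           1.        ]] [-0.11857918  0.          0.          0.          0.        ] 0.9961692176870748
top [0.47283368 0.00953924 0.97659482] [ 0.71664903 -0.69606269  0.02658322 -0.03470196] [[383.27655908   0.         279.94581838]
 [  0.         383.27655908 209.50014232]
 [  0.           0.           1.        ]] [-0.09782206  0.          0.          0.          0.        ] 0.996016156462585
0.1 [ 9.92700401e-01  1.20605235e-01 -5.43739947e-05 -5.37662606e-04] 0.0188
```

View pics/side0.png

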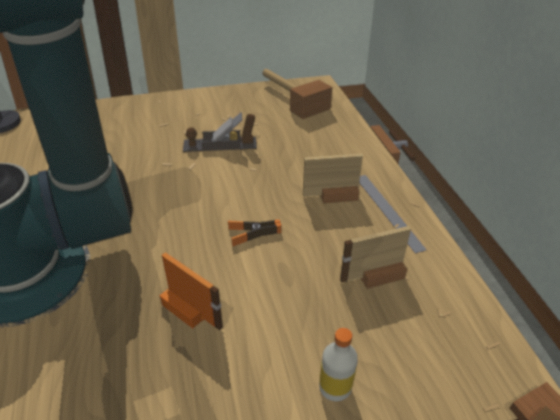

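View pics/top0.png

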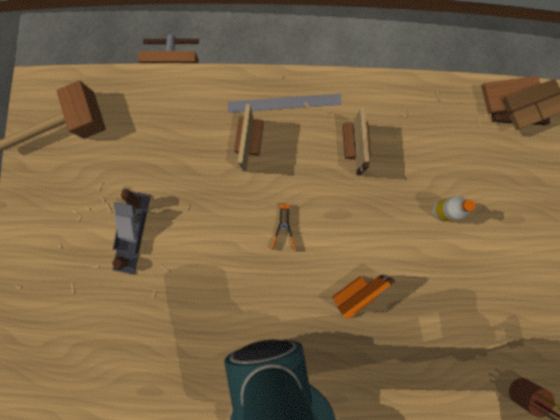

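The side view shows the clamp at (255,228), its jaws at (278,226), the lipped panel with its dark end at (347,260) and the plain panel at (333,178). An orange decoy stands at (190,295). In the top view the clamp is at (285,225) with its jaws towards the top of the picture, and the lipped panel is at (362,140) with its near end at (361,168).

Run:
```python
import cv2,numpy as np
t=cv2.imread("pics/top0.png");s=cv2.imread("pics/side0.png")
def c(im,u,v): return cv2.resize(im[v:v+75,u:u+100],(400,300),interpolation=cv2.INTER_CUBIC)
cv2.imwrite("pics/z.png",np.vstack([np.hstack([c(t,235,190),c(t,315,105)]),np.hstack([c(s,205,195),c(s,320,220)])]))
```

```text
(no output)
```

View pics/z.png

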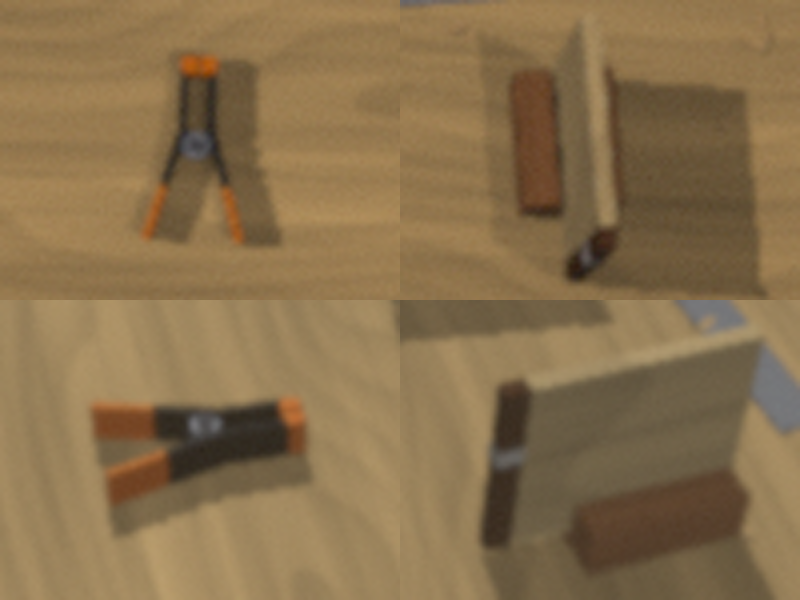

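The clamp's jaw tips are at top (284.7,206.5), its pivot at (284.2,226) and its handle ends at about (272,249) and (295,250). The mark is at top (362,168) and side (347.5,259). Next I turn these into metres, with two-view heights.

```bash
cat > h.py <<'E'
import numpy as np,cv2
from scipy.spatial.transform import Rotation as R
def rays(d,uv):
    p=cv2.undistortPoints(np.float64(uv).reshape(-1,1,2),d["intrinsics"],d["dist_coeffs"])[:,0]
    return R.from_quat(d["rotation"]).apply(np.c_[p,np.ones(len(p))])
def plane(d,uv,z):
    r=rays(d,uv);o=d["position"]; return o+r*((z-o[2])/r[:,2])[:,None]
def tri(d1,u1,d2,u2):
    a,b=rays(d1,[u1])[0],rays(d2,[u2])[0];o1,o2=d1["position"],d2["position"]
    s=np.linalg.lstsq(np.c_[a,-b],o2-o1,rcond=None)[0];p,q=o1+a*s[0],o2+b*s[1]
    return (p+q)/2,np.linalg.norm(p-q)
def cloud(d):
    v,u=np.indices(d["z_map"].shape); z=d["z_map"].ravel()
    return (d["position"]+rays(d,np.c_[u.ravel(),v.ravel()])*z[:,None]).reshape(*d["z_map"].shape,3)
def orange(d):
    h=cv2.cvtColor(d["frame"],cv2.COLOR_RGB2HSV); return (h[...,0]<14)&(h[...,1]>170)&(h[...,2]>110)
def blobs(m,box,minpx=6):
    u0,v0,u1,v1=box;k=np.zeros(m.shape,np.uint8);k[v0:v1,u0:u1]=m[v0:v1,u0:u1]
    n,l,s,c=cv2.connectedComponentsWithStats(k); return [(c[i],s[i,4],np.argwhere(l==i)[:,::-1]) for i in range(1,n) if s[i,4]>=minpx]
E
python3 - <<'E'
from h import *
np.set_printoptions(precision=4,suppress=True)
T,S=[dict(np.load(n+"0.npz")) for n in("top","side")]
for n,d,b in(("T",T,(255,195,315,260)),("S",S,(220,210,295,255))):
    C=cloud(d)
    for c,a,px in blobs(orange(d),b): print(n,c,a,"z24",plane(d,[c],.024)[0],"depth",np.median(C[px[:,1],px[:,0]],0))
print("pivot tri",tri(T,(284.25,226),S,(256.2,226.5)))
print("mark tri",tri(T,(362,168.2),S,(347.2,259.3)))
CT,CS=cloud(T),cloud(S)
for n,d,C,b in(("T",T,CT,(340,95,385,185)),("S",S,CS,(330,210,420,290))):
    u0,v0,u1,v1=b; m=np.zeros(C.shape[:2],bool); m[v0:v1,u0:u1]=True
    px=np.argwhere(m&(abs(C[...,2]-.115)<(.006 if n=="T" else .004)))[:,::-1]
    P=plane(d,px,.115)[:,:2]; r=cv2.minAreaRect(np.float32(P)); print(n,"top",len(px),np.median(C[px[:,1],px[:,0],2]),r,"\n",cv2.boxPoints(r),P.mean(0))
    px=np.argwhere(m&(C[...,2]>.04)&(C[...,2]<.105))[:,::-1]; Q=C[px[:,1],px[:,0]]
    k=abs(Q[:,1]-np.median(Q[:,1]))<.012;Q=Q[k]; f=np.polyfit(Q[:,0],Q[:,1],1); print(" side face y=",f,"yaw",np.degrees(np.arctan(f[0])),"resid",np.std(Q[:,1]-np.polyval(f,Q[:,0])),"x",np.percentile(Q[:,0],[1,99]),len(Q))
E
```

```text
T [284.     206.3333] 21 z24 [0.5637 0.0118 0.024 ] depth [0.5644 0.012  0.0239]
S [277.8  224.56] 25 z24 [0.5626 0.0023 0.024 ] depth [0.564  0.0043 0.0226]
S [235.5352 225.2254] 71 z24 [0.4698 0.0213 0.024 ] depth [0.4707 0.0336 0.0136]
S [239.4416 238.7013] 77 z24 [ 0.4706 -0.0243  0.024 ] depth [ 0.4727 -0.015   0.0154]
pivot tri (array([0.5147, 0.0098, 0.0212]), np.float64(0.00012377715562344476))
mark tri (array([ 0.659 , -0.1745,  0.0651]), np.float64(0.002436131420882574))
T top 281 0.11506002923060799 ((0.7207297682762146, -0.16990861296653748), (0.14048723876476288, 0.011764660477638245), 4.928045272827148) 
 [[ 0.6502 -0.1701]
 [ 0.6513 -0.1818]
 [ 0.7912 -0.1697]
 [ 0.7902 -0.158 ]] [ 0.7191 -0.1699]
 side face y= [ 0.0832 -0.2252] yaw 4.755373722430823 resid 0.000871994950325255 x [0.6516 0.7884] 340
S top 335 0.11463711828902201 ((0.7190301418304443, -0.17213483154773712), (0.14094537496566772, 0.014484462328255177), 5.63344144821167) 
 [[ 0.6482 -0.1718]
 [ 0.6496 -0.1863]
 [ 0.7899 -0.1724]
 [ 0.7885 -0.158 ]] [ 0.7168 -0.1723]
 side face y= [ 0.0772 -0.2307] yaw 4.414001420936778 resid 0.0015444134522905673 x [0.65  0.788] 1459
```

Run:
```python
from h import *
np.set_printoptions(precision=4,suppress=True)
T,S=[dict(np.load(n+"0.npz")) for n in("top","side")]
CT,CS=cloud(T),cloud(S)
h=cv2.cvtColor(T["frame"],cv2.COLOR_RGB2HSV)
m=(h[...,0]<16)&(h[...,1]>150)&(h[...,2]>90)
for c,a,px in blobs(m,(255,195,315,260),4): print(c,a,plane(T,[c],.024)[0], plane(T,px[[px[:,1].argmin(),px[:,1].argmax()]],.024)[:,:2])
# clip footprint from depth: everything raised
for n,d,C,b in(("T",T,CT,(255,195,315,260)),("S",S,CS,(220,210,295,255))):
    u0,v0,u1,v1=b;k=np.zeros(C.shape[:2],bool);k[v0:v1,u0:u1]=True
    k&=(C[...,2]>(.018)); P=C[k]; print(n,len(P),"z",np.median(P[:,2]),"x",P[:,0].min(),P[:,0].max())
    for lo,hi in((.44,.465),(.465,.485),(.53,.55),(.55,.58)):
        q=P[(P[:,0]>lo)&(P[:,0]<hi)]
        if len(q): print("  ",lo,hi,q[:,0].mean(),"y",q[:,1].min(),q[:,1].max(),(q[:,1].min()+q[:,1].max())/2)
# white mark: bright low-sat
for n,d,C,b in(("T",T,CT,(352,158,372,178)),("S",S,CS,(338,248,358,270))):
    h=cv2.cvtColor(d["frame"],cv2.COLOR_RGB2HSV); 
    for c,a,px in blobs((h[...,1]<70)&(h[...,2]>90),b,2): print("mark",n,c,a,np.median(C[px[:,1],px[:,0]],0))
```

```text
[284.3396 206.0755] 53 [0.5644 0.011  0.024 ] [[0.5719 0.0171]
 [0.5569 0.0141]]
[273.2667 242.6222] 45 [0.4726 0.0358 0.024 ] [[0.4891 0.032 ]
 [0.4567 0.041 ]]
[292.6444 243.3778] 45 [ 0.4722 -0.0122  0.024 ] [[ 0.4877 -0.0052]
 [ 0.4559 -0.016 ]]
T 272 z 0.024076902559373947 x 0.4558276754235356 0.5701786382017655
   0.44 0.465 0.4599366718771659 y -0.01597057233958147 0.04351513180406513 0.013772279732241832
   0.465 0.485 0.4742223071577866 y -0.013328642233394418 0.04126004775146222 0.013965702759033902
   0.53 0.55 0.5406203579219645 y 0.0009547698217903852 0.02376616732829718 0.012360468575043783
   0.55 0.58 0.5622164501487785 y 0.0015454335833878698 0.021998304824336908 0.01177186920386239
S 389 z 0.022856670330271944 x 0.3650083567578937 0.5705747591746961
   0.44 0.465 0.45944281839115025 y -0.021934456201043395 0.040541130367064415 0.00930333708301051
   0.465 0.485 0.4750332162752958 y -0.018769998332091586 0.03781284585901201 0.009521423763460213
   0.53 0.55 0.5400994177380241 y -0.002338269187213693 0.024603011931153995 0.011132371371970151
   0.55 0.58 0.5602522545336556 y -0.0035160113536035764 0.023702407618904853 0.010093198132650638
mark T [361.  168.5] 2 [ 0.6548 -0.1696  0.0761]
mark S [347.1111 258.963 ] 27 [ 0.6576 -0.1809  0.0723]
```

The panel comes out at centre (0.7205,-0.1702) with yaw 4.7°, length 140.5 mm and top 115 mm. The mark is at z ≈ 72 mm. The clamp's pivot is at (0.515,0.0114), yaw about -0.5°, top 24 mm. These fit the text, so I grasp now.

```bash
cat >> h.py <<'E'
def q(a): a=np.radians(a)/2; return [np.cos(a),np.sin(a),0,0]
E
python3 - <<'E'
from h import *
from cell import bot,claw,get_image
np.set_printoptions(precision=4,suppress=True)
bot.reach([.470,.0118,.12],q(-.5)); print(bot.get_clock())
print(bot.line_to([.470,.0118,.003],.12,threshold=15),bot.get_ee_pos(),bot.get_clock())
claw.grasp(); print(bot.get_width(),bot.get_grip_force(),bot.get_contact_force(),bot.get_clock())
bot.line_to([.470,.0118,.053],.1)
print(bot.get_width(),bot.get_ee_pos(),bot.get_clock())
for n in("side","top"):
    d=get_image(n); np.savez(f"{n}1.npz",**d)
    f=d["frame"][...,::-1]; u,v=(190,140) if n=="side" else (220,170)
    cv2.imwrite(f"pics/{n}1.png",cv2.resize(f[v:v+105,u:u+140],(560,420),interpolation=cv2.INTER_CUBIC))
cv2.imwrite("pics/g1.png",np.hstack([cv2.resize(cv2.imread(f"pics/{n}1.png"),(400,300)) for n in("side","top")]))
E
```

```text
2.725
False [0.4705 0.0118 0.0037] 3.85
0.2888686874264472 29.963130354881287 [-1.6182  1.1895  3.0041] 4.8917
0.2880367038773108 [0.4698 0.0118 0.0525] 5.5417
```

View pics/g1.png

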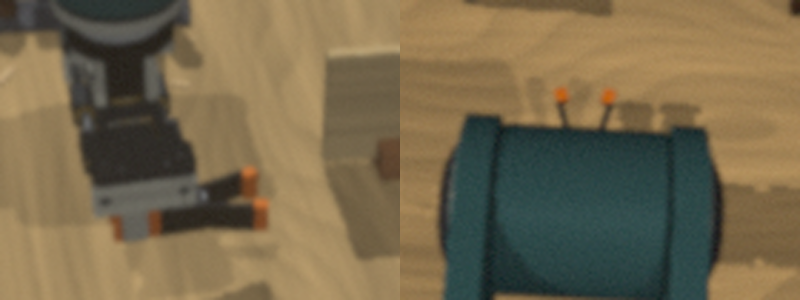

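The clamp is held with its jaws open. The tips show at top about (276,203) and (293,204), and at side about (277,204) and (281,215). I triangulate them to get the pose in the hand.

Run:
```python
from h import *
np.set_printoptions(precision=4,suppress=True)
T,S=[dict(np.load(n+"1.npz")) for n in("top","side")]
CT,CS=cloud(T),cloud(S)
h=cv2.cvtColor(T["frame"],cv2.COLOR_RGB2HSV)
t=blobs((h[...,0]<16)&(h[...,1]>150)&(h[...,2]>90),(265,195,305,212),4)
s=blobs(orange(S),(225,190,300,235),4)
for n,C,B in(("T",CT,t),("S",CS,s)):
    for c,a,px in B:
        Q=C[px[:,1],px[:,0]]; print(n,c,a,np.median(Q,0),"z rng",np.percentile(Q[:,2],[5,50,95]),"x",np.percentile(Q[:,0],[5,95]))
for c,_,px in t: print(plane(T,[c],.0755)[0])
for a in t:
  for b in s: 
    p,e=tri(T,a[0],S,b[0]); 
    if e<.008: print("tri",p,e)
# clamp body depth in side view: slope of top face along x (near lever)
for lo in np.arange(.45,.58,.01):
    Q=CS[190:240,215:300].reshape(-1,3);Q=Q[(Q[:,0]>lo)&(Q[:,0]<lo+.01)&(Q[:,2]>.035)&(Q[:,2]<.085)&(abs(Q[:,1]-.01)<.03)]
    if len(Q)>3: print(round(lo,2),len(Q),"z",np.percentile(Q[:,2],[3,97]),"y",np.percentile(Q[:,1],[3,97]))
```

```text
T [276.     202.6667] 27 [0.5686 0.0309 0.0716] z rng [0.0011 0.0716 0.0754] x [0.5619 0.5764]
T [292.4483 203.4138] 29 [ 0.5676 -0.0072  0.0725] z rng [-0.0003  0.0725  0.0753] x [0.5609 0.5771]
S [276.8462 203.3462] 26 [0.5657 0.0258 0.0665] z rng [0.0561 0.0665 0.0739] x [0.5622 0.569 ]
S [280.7083 213.6667] 24 [ 0.5654 -0.013   0.0701] z rng [0.0582 0.0701 0.0749] x [0.5624 0.5679]
[0.5669 0.0309 0.0755]
[ 0.5663 -0.008   0.0755]
tri [0.5677 0.0313 0.0615] 0.0013046731676292832
tri [0.5741 0.0316 0.0294] 0.004636536001708982
tri [ 0.5611 -0.0072  0.0934] 0.006620385926436154
tri [ 0.5669 -0.0082  0.0638] 0.001139141146430788
0.45 31 z [0.0506 0.0726] y [-0.0047  0.0191]
0.46 48 z [0.0576 0.0832] y [-0.019  -0.0024]
0.47 32 z [0.062  0.0833] y [-0.0192 -0.0155]
0.48 37 z [0.0518 0.0732] y [-0.0047  0.0004]
0.49 45 z [0.0512 0.074 ] y [-0.0049  0.0002]
0.5 39 z [0.0508 0.0729] y [-0.0055  0.0011]
0.51 46 z [0.0508 0.0732] y [-0.0045  0.0013]
0.52 61 z [0.0533 0.0761] y [-0.0058  0.0244]
0.53 76 z [0.0527 0.0743] y [-0.0079  0.0255]
0.54 81 z [0.0517 0.0737] y [-0.0105  0.0276]
0.55 87 z [0.0504 0.0752] y [-0.0135  0.0298]
0.56 103 z [0.0497 0.075 ] y [-0.0161  0.0335]
0.57 17 z [0.0498 0.0746] y [-0.0145  0.0332]
```

The clamp is level (z 0.050–0.075) with its mouth about 103 mm ahead of the TCP and on the tool axis. I go to a pre-approach pose lined up with the panel and check there.

Run:
```python
from h import *
from cell import bot,claw,get_image
np.set_printoptions(precision=4,suppress=True)
u=np.array([np.cos(np.radians(4.7)),np.sin(np.radians(4.7)),0]); e=np.array([.6507,-.1759,.0635])
pre=e-(.103+.035)*u
bot.line_to([.47,.0118,.16],.15)
bot.reach(pre+[0,0,.10],q(4.7)); bot.line_to(pre,.12); bot.dwell(.3)
print(bot.get_ee_pos(),pre,bot.get_width(),bot.get_clock(),np.degrees(R.from_quat(bot.get_ee_rot()).as_matrix()))
for n in("side","top"):
    d=get_image(n); np.savez(f"{n}2.npz",**d); cv2.imwrite(f"pics/{n}2.png",d["frame"][...,::-1])
cv2.imwrite("pics/g2.png",np.hstack([cv2.resize(cv2.imread(f"pics/{n}2.png")[v:v+120,a:a+120],(400,400),interpolation=cv2.INTER_CUBIC) for n,a,v in(("side",290,190),("top",310,100))]))
```

```text
[ 0.5134 -0.1873  0.0639] [ 0.5132 -0.1872  0.0635] 0.2884767949756127 8.6167 [[ 57.1033   4.6926   0.0392]
 [  4.6926 -57.1033  -0.017 ]
 [  0.0377   0.0202 -57.2958]]
```

View pics/g2.png

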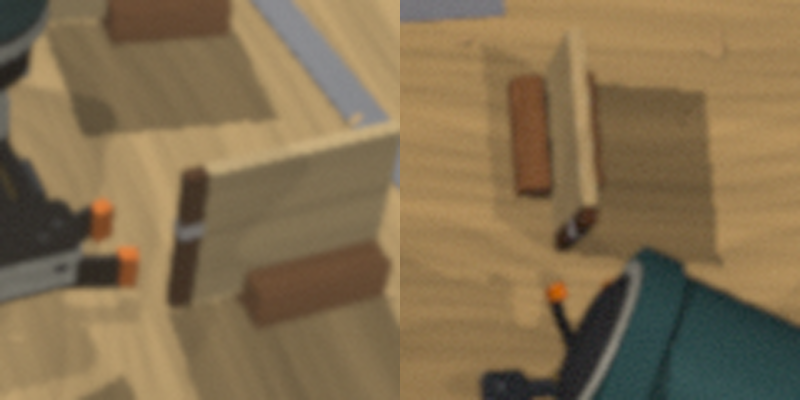

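The side view shows both tips, at about (320,256) and (328,270), just ahead of the lipped edge at (346,260). In the top view the left tip is at (357,188) and the wrist hides the other. I express the tips in the panel frame.

Run:
```python
from h import *
np.set_printoptions(precision=4,suppress=True)
T,S=[dict(np.load(n+"2.npz")) for n in("top","side")]
CT,CS=cloud(T),cloud(S); a=np.radians(4.7); M=np.array([[np.cos(a),np.sin(a),0],[-np.sin(a),np.cos(a),0],[0,0,1]])
f=lambda P:(P-[.6507,-.1759,0])@M.T
h=cv2.cvtColor(T["frame"],cv2.COLOR_RGB2HSV)
t=blobs((h[...,0]<16)&(h[...,1]>150)&(h[...,2]>90),(345,175,385,200),3); s=blobs(orange(S),(310,240,335,282),4)
for n,d,C,B in(("T",T,CT,t),("S",S,CS,s)):
    for c,k,px in B:
        Q=f(C[px[:,1],px[:,0]]); Q=Q[Q[:,2]>.03]; print(n,c,k,"\n",np.percentile(Q,[5,50,95],axis=0),f(plane(d,[c],.085))[0])
for x in t:
  for y in s: print("tri",f(tri(T,x[0],S,y[0])[0]),tri(T,x[0],S,y[0])[1])
m=np.zeros(CT.shape[:2],bool);m[95:185,340:385]=1
px=np.argwhere(m&(abs(CT[...,2]-.115)<.006))[:,::-1];r=cv2.minAreaRect(np.float32(plane(T,px,.115)[:,:2]));print(r)
```

```text
T [356.5526 187.3158] 38 
 [[-0.0479  0.0161  0.0675]
 [-0.0409  0.0227  0.0844]
 [-0.0357  0.0261  0.0875]] [-0.0414  0.0217  0.085 ]
S [319.7692 255.2308] 39 
 [[-0.0468  0.0133  0.0675]
 [-0.0436  0.0153  0.0801]
 [-0.04    0.0196  0.0855]] [-0.0462  0.0096  0.085 ]
S [327.9412 268.6471] 34 
 [[-0.0455 -0.0265  0.0688]
 [-0.0427 -0.0241  0.0828]
 [-0.0386 -0.0189  0.0861]] [-0.0448 -0.0281  0.085 ]
tri [-0.0406  0.0197  0.0739] 0.0014952877260573526
tri [-0.0303  0.0112  0.0399] 0.010110144041098345
((0.7207598686218262, -0.169712632894516), (0.1403266042470932, 0.011742654256522655), 4.227862358093262)
```

The tips are within about 0.5 mm laterally, 35 mm before the edge and about 1.5 mm high. I go in 17 mm deep, lower by 1.2 mm and 0.5 mm to the right.

Run:
```python
from h import *
from cell import bot,claw,get_image
np.set_printoptions(precision=4,suppress=True)
a=np.radians(4.7);u=np.array([np.cos(a),np.sin(a),0]);n=np.array([-np.sin(a),np.cos(a),0]); e=np.array([.6507,-.1759,.0622])-.0005*n
p=e-(.103+.033)*u; bot.line_to(p,.05,q(4.7))
g=e-(.103-.017)*u
print(bot.line_to(g,.03,q(4.7),threshold=6)); bot.dwell(.4)
print(bot.get_ee_pos(),g,bot.get_width(),bot.get_contact_force(),bot.get_clock())
for k in("side","top"):
    d=get_image(k); np.savez(f"{k}3.npz",**d); cv2.imwrite(f"pics/{k}3.png",d["frame"][...,::-1])
cv2.imwrite("pics/g3.png",np.hstack([cv2.resize(cv2.imread(f"pics/{k}3.png")[v:v+80,x:x+80],(400,400),interpolation=cv2.INTER_CUBIC) for k,x,v in(("side",310,220),("top",325,120))]))
```

```text
False
[ 0.565  -0.1834  0.0622] [ 0.565  -0.1834  0.0622] 0.28801936011520296 [-0.6635 -0.5107 -1.2999] 11.1833
```

View pics/g3.png

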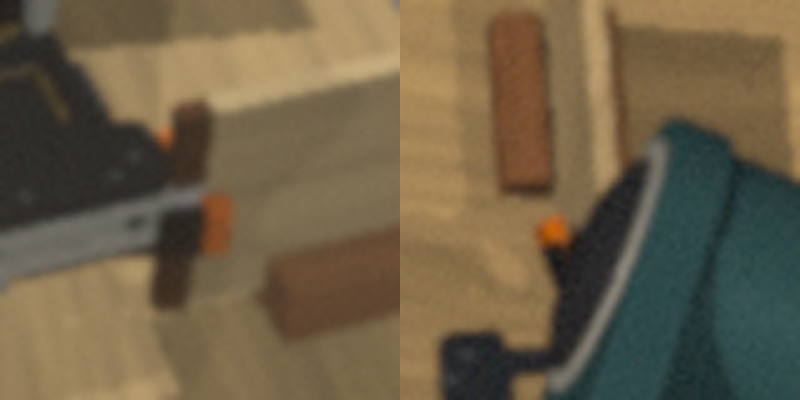

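The edge is now between the jaws. The near tip is at side (353,264), beyond the lipping, the far one shows behind the lipping at (343,247), and the left tip is at top (356,166). I check clearances and whether the panel has moved.

Run:
```python
from h import *
np.set_printoptions(precision=4,suppress=True)
T,S=[dict(np.load(n+"3.npz")) for n in("top","side")]
CT,CS=cloud(T),cloud(S); a=np.radians(4.7); M=np.array([[np.cos(a),np.sin(a),0],[-np.sin(a),np.cos(a),0],[0,0,1]])
f=lambda P:(P-[.6507,-.1759,0])@M.T
h=cv2.cvtColor(T["frame"],cv2.COLOR_RGB2HSV)
t=blobs((h[...,0]<16)&(h[...,1]>150)&(h[...,2]>90)&(CT[...,2]>.05),(348,155,366,175),3); s=blobs(orange(S),(335,240,360,275),4)
for n,d,C,B in(("T",T,CT,t),("S",S,CS,s)):
    for c,k,px in B:
        Q=f(C[px[:,1],px[:,0]]); print(n,c,k,"\n",np.percentile(Q,[5,50,95],axis=0),f(plane(d,[c],.084))[0])
for k in "023":
    d=dict(np.load(f"side{k}.npz"));Q=f(cloud(d)[215:300,330:420].reshape(-1,3));Q=Q[(Q[:,0]>.035)&(Q[:,0]<.15)&(Q[:,2]>.045)&(Q[:,2]<.105)&(abs(Q[:,1])<.02)]
    p=np.polyfit(Q[:,0],Q[:,1],1);print("face",k,np.polyval(p,[0,.07]),np.degrees(p[0]),np.percentile(Q[:,0],99.5))
```

```text
T [354.8571 165.9143] 35 
 [[0.0059 0.0144 0.0656]
 [0.0102 0.0213 0.0822]
 [0.0169 0.0257 0.0852]] [0.01   0.0218 0.084 ]
S [352.9375 264.0625] 32 
 [[ 0.0066 -0.0269  0.0644]
 [ 0.0089 -0.0248  0.0797]
 [ 0.0119 -0.0208  0.0853]] [ 0.0053 -0.0309  0.084 ]
face 0 [-0.0052 -0.005 ] 0.1380046614126713 0.13921648052590646
face 2 [-0.0052 -0.005 ] 0.18112818197065345 0.1386773914366078
face 3 [-0.0052 -0.005 ] 0.11112002550770252 0.13878624531465306
```

```bash
python3 -c "
from cell import finish_job,bot
print(bot.get_width(),bot.get_clock(),finish_job())"
```

```text
the job is handed in; nothing more can be done
0.2895363127571811 11.2833 None
```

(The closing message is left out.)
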